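# Clear the date bowl and pry open the pastry box

## Robot

A 6-joint arm with a two-finger parallel gripper is mounted at the origin on the work surface. World frame = base frame: x ahead of the robot, y to its left, z up, the work surface at z = 0. Lengths are in m, angles in degrees, forces in N, time in s.
With the tool pointing down it reaches from about 0.25 to 0.725 m from the base axis. Payload 9.7 kg.
Tool frame: the origin (TCP) lies between the finger pads; the fingertips stand bot.tcp_to_tips ahead of it and the grasp point (between the pads) lies 2 mm behind it (bot.tcp_to_tips is the distance from the TCP to the fingertips, in m); z points along the fingers, y is the line along which they close (so a half turn about z gives the same grasp; the last joint's range is limited). The gripper opens to 85 mm and grips with 20 to 120 N. Pads are 22 mm wide; open, the fingers measure 114 mm over their backs; the gripper's body (76 mm by 85 mm) begins 54 mm behind the grasp point. The pads swing forward as they close: fully open they stand 13 mm farther back than shut.
Start: joints at [-74.255, 4.979, 10.078, 95.1, 0, 90], TCP at [0.149, -0.529, 0.221] pointing down, gripper open.
Joint ranges: [-179.16, 179.16], [-48.56, 103.87], [-65.8, 70.77], [-126.05, 130.52], [-82.76, 87.17], [-180, 180]. Speed limits (degrees/s): [127.2, 127.2, 147.25, 180, 180, 180].

## Interface

Orientations are given as [roll, pitch, yaw] about the fixed x, y, z axes, in that order (R = Rz(yaw) Ry(pitch) Rx(roll)).
In Python, from workcell import sensors, camera, camera_params, bot gives the robot as it stands.
- The arm moves only by the tool apply_moves, never from a script. Its argument "motion" is a list of rows, each an object with "jaw": the opening, from -1 (shut) to 1 (fully open); "xyz": the shift along the tool's x, y, z in mm, a list of three; "twist": the turn about the tool's z in rad. A call has 1 to 5 rows; each row is the pose to reach, as a shift and turn from the pose commanded when the call began, along the tool's axes at that moment; what a row does not reach only later rows make up. A row lasts 1/8 s, in which the tool goes at most 62.5 mm and 10.7 degrees, less where a joint would pass 70% of its speed; a pose out of reach is approached as far as the arm can. A call with a gripper value outside its range is refused whole. The fingers move at their own pace and stop on an object; "grip_force" is the grip in N (left out, the last holds). Time passes only in rows, so rows that repeat a pose let the fingers close. It gives the time, the measured TCP pose, the force, the opening and the grip force at its end, in the units of the state.
- sensors.get_obs(): the state, without advancing time (a new reading comes with each control period).
- camera(name): name is "side" or "top"; returns (picture, depth): 400x640x3 uint8, red, green, blue; 400x640 float32, m along the optical axis (not along the pixel's ray), 0 where there is no reading.
- camera_params(name): a dict with "mtx" (3x3 intrinsics, pixels), "k1" (the pictures are not rectified: a ray, as slopes to the right and down, at radius r is drawn at 1 + k1 r^2 times it, then the intrinsics apply), "rvec" (rotation vector, rad) and "tvec" (3), from world to camera coordinates, as OpenCV has them. Camera axes: x right, y down, z forward; pixel columns grow to the right and rows downward; lengths in m; the calibration is good to about 2 mm. A picture is of the moment at which its call begins. camera_params takes no time and is no camera call.
- bot.job_done(): hands the job in; it is judged then, once.
The state is a dict: "time": time; "q": joint angles; "qd": joint speeds; "joint_efforts": joint torques, N m; "ee_pos": TCP position; "tcp_rot": TCP orientation; "wrist_force": force on the tool from outside, world axes, zero at the start; "torque": the same for the moment, N m; "opening": finger opening in m; "grasp_force": force on a finger pad.
Only numpy, scipy, OpenCV 4.12 (cv2) and the standard library are available. Lean on these libraries where they do the work, as an engineer would, in place of code of your own. Each camera call takes 0.05 s, during which the arm holds its last target. There are 200 camera calls.

## Task

Push the bowl of dates that blocks the front of the low pastry box sideways along the sideboard, keeping it upright, until it is completely past the left or right end of the box. Then slip the cake server's blade into the gap under the lid's front edge, lever the lid up until it stands open by itself at about 40 degrees or more, and lay the server flat on the sideboard. Do not touch the box or lid with the gripper, and leave the jar, empty bowl and coaster where they are.

Things in the scene. Friction and masses are not known exactly. Their poses are not given: they have to be found in the camera images.
- box: Low fixed wooden pastry box, 130 deep (x), 150 wide (y), 62 mm high with lid. Origin: centre of underside; x points from the front (robot side) back to the hinge, z up. Front face of its plinth at x = -65 mm, flat top 36 mm high. Above it an open slot, 36 to 50 mm high, 32 mm deep, runs the whole width; the lid's underside is at 50 mm.
- lid (a joint): Lid angle in rad: 0 shut, grows as its front edge rises, stop at 1.4. Flat board 130 x 160 x 12 mm, 150 g, hinged along the back of the box, no latch. The hinge has 0.2 N m of friction and holds the lid at any angle; 2 to 4 N up near the front edge moves it.
- lid_lip (a point): Middle of the lower front edge of the lid: with the lid shut at x = -65, y = 0, z = 50 mm in the box's frame. It moves with the lid.
- lid_hinge (a point): Middle of the lid's hinge axis, at x = 65, y = 0, z = 50 mm in the box's frame, 130 mm behind the lip; the axis runs along the box's y.
- bowl: Filled date bowl in front of the box: round, loose, wooden, 110 mm across (from 18 mm up to the rim), foot 90 mm across, 65 mm high, heaped with dates to about 65 mm; 0.25 to 0.5 kg. Origin: centre of the underside, z up.
- server: Cake server, loose, 200 mm long, 140 g, flat at the left or right, blade away from the robot. Origin: underside at mid length; x to the blade tip, z up. Wooden handle x = -100 to 10 mm, 20 wide, 22 mm high, underside z = 0. Steel blade 3 mm thick at z = 0 to 3, 50 mm wide for x = 0 to 70, 34 mm wide from there to the tip at x = 100. Centre of mass near x = -25 mm.
- coaster: Round ceramic coaster, 90 mm across, 9 mm thick, loose, on the other side from the server. Leave alone. Origin: centre of the underside.
- jar: Tall glass apothecary jar with a wooden screw lid, 96 mm across, 209 mm high, loose, beside the box towards the back. Leave alone. Origin: centre of the underside.
- bowl2: Empty shallow wooden bowl, 130 mm across, 45 mm high, loose, beside the box towards the back on the other side from the jar. Leave alone. Origin: centre of the underside.
There are look-alikes about, which are no part of the job. What is meant by the server is not blue, and is the larger of those in its own colour. Leave any purple look-alike of the bowl alone.

How it is judged (in metres and radians):
On the way, in this order (a step that is already met when the one before it is completed fails the run):
1. the date bowl stands upright past the left or right end of the box while the lid is still shut ((y of bowl in the frame of box above 0.12 m or y of bowl in the frame of box below -0.12 m) and height (world z) of bowl below 0.01 m and angle between bowl's own z axis and vertical below 0.15 rad and value of joint lid below 0.05 rad), for 0.2 s.
2. the lid has been levered open (value of joint lid above 0.6 rad), for 0.2 s.
At the end, for the whole second after the job is handed in: The lid stands open by at least 0.55 rad; the date bowl stands upright (within 0.15 rad) and still on the sideboard, its centre at least 120 mm to the left or right of the box's centre line (in the box's frame); the server lies flat (within 0.15 rad, origin below 12 mm) and still on the sideboard (value of joint lid above 0.55 rad and (y of bowl in the frame of box above 0.12 m or y of bowl in the frame of box below -0.12 m) and height (world z) of bowl below 0.01 m and angle between each of bowl, server's own z axis and vertical below 0.15 rad and linear speed of each of bowl, server below 0.02 m/s and height (world z) of server below 0.012 m); the robot touches nothing.
It fails at once if the date bowl is tipped by more than 0.4 rad (angle between bowl's own z axis and vertical above 0.4 rad).
It fails at once if the gripper or arm presses on the box or its lid (over 3 N) (contact force between any of the fingers, the arm and box above 3 N).
It fails at once if the jar, the empty bowl or the coaster is moved by more than 30 mm or tipped (distance of any of jar, bowl2, coaster from where it was at the start of the episode above 0.03 m or angle between any of jar, bowl2, coaster's own z axis and vertical above 0.3 rad).
It also fails if it takes over 70 s, if anything falls off the work surface, if the arm or the gripper's body presses on something with over 40 N, if the wrist force passes 120 N, or if a joint passes its speed limit or range.

## Working session

There is one attempt and no reset: what is moved stays moved. The work goes in short steps, Python scripts to look and compute and a tool call to move; the robot and the scene stay as the last step left them, time stands still between calls to the robot, and variables do not carry over. Pictures are saved under pics/ and viewed, at most 10 in all, crops included, and the job is handed in when it is done.

Besides the shell and the picture viewer there is one more tool, called after "Emit:" as name(argument=value, ...), one argument or row to a line, values as JSON. apply_moves: Moves the arm, as the interface text tells. Its arguments: {"type":"object","properties":{"motion":{"type":"array","items":{"type":"object","properties":{"jaw":{"type":"number"},"xyz":{"type":"array","items":{"type":"number"}},"twist":{"type":"number"}}}},"grip_force":{"type":"number"}},"required":["motion"]}

```bash
ls; mkdir -p pics; cat > h.py <<'E'
import numpy as np, cv2
from workcell import sensors, camera, camera_params, bot
def snap(n):
    im,d=camera(n); np.save(f'/tmp/{n}.npy',d); cv2.imwrite(f'/tmp/{n}.png',im[:,:,::-1]); return im,d
def pts(n,d):
    p=camera_params(n); K=np.array(p['mtx']); v,u=np.mgrid[0:400,0:640]
    xd=(u-K[0,2])/K[0,0]; yd=(v-K[1,2])/K[1,1]; x,y=xd.copy(),yd.copy()
    for _ in range(20):
        f=1+p['k1']*(x*x+y*y); x,y=xd/f,yd/f
    P=np.stack([x*d,y*d,d],-1)-np.array(p['tvec']).ravel()
    R=cv2.Rodrigues(np.array(p['rvec'],float))[0]
    W=P@R; W[d==0]=np.nan; return W
E
python3 - <<'E'
from h import *
o=sensors.get_obs(); print(o['time'],o['ee_pos'],o['tcp_rot'],o['opening'],bot.tcp_to_tips)
for n in ('top','side'):
    im,d=snap(n); cv2.imwrite(f'pics/{n}0.png',im[:,:,::-1])
E
```

```text
pics
0.0 [ 0.14918077 -0.52913211  0.21986351] [-1.79923399e+02  1.22792976e-03  1.57458510e+01] 0.08532840146991126 0.017
```

View pics/top0.png

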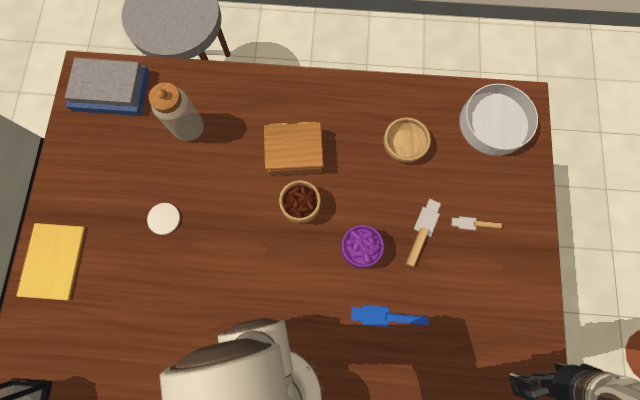

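View pics/side0.png

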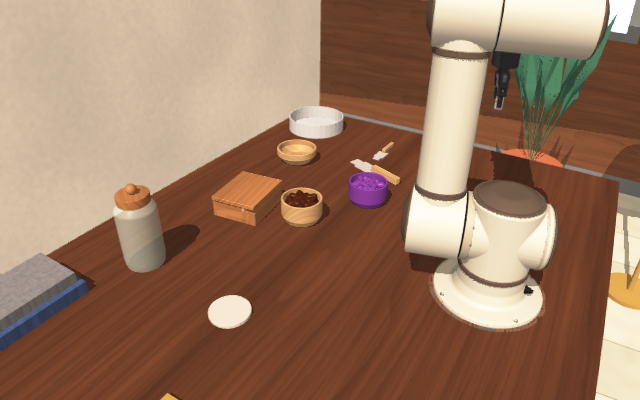

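Top view: the robot base is at the bottom and world x runs up. The box is at (293,148), the date bowl at (300,201), the jar at (175,110), the coaster at (164,218) and the empty bowl at (407,140).
- **Server candidates:** the large wooden one (424,232), the small wooden one (477,223) and the blue one (390,316). I choose the large wooden one.
- **Bowl candidates:** brown dates (300,201) and purple (363,246). I choose the brown dates.

```bash
python3 - <<'E'
from h import *
d=np.load('/tmp/top.npy'); im=cv2.imread('/tmp/top.png'); W=pts('top',d)
cv2.imwrite('pics/crop0.png',cv2.resize(im[110:290,250:510],None,fx=3,fy=3,interpolation=cv2.INTER_CUBIC))
def cl(name,r,zlo,zhi):
    u0,u1,v0,v1=r; m=np.zeros(d.shape,bool); m[v0:v1,u0:u1]=1
    m&=(W[...,2]>zlo)&(W[...,2]<zhi); P=W[m]
    (c,s,a)=cv2.minAreaRect((P[:,:2]*1000).astype(np.float32))
    cc,rr=cv2.minEnclosingCircle((P[:,:2]*1000).astype(np.float32))
    print(name,len(P),'rect',np.round(c),np.round(s),round(a,1),'circ',np.round(cc),round(rr),'z',np.round(np.percentile(P[:,2],[5,50,95]),3))
    return P
cl('lid',(255,335,115,185),.053,.075)
cl('bowl',(270,330,175,230),.03,.09)
cl('purple',(335,390,220,275),.03,.09)
cl('coaster',(140,190,195,240),.005,.03)
cl('bowl2',(375,440,110,170),.02,.08)
cl('jar',(140,215,75,145),.03,.3)
cl('small',(448,505,212,235),.004,.04)
P=cl('handle',(403,432,220,270),.013,.035)
for uv in [(424,232),(430,205),(436,205),(424,202),(428,225),(413,262),(425,235),(350,200),(477,223),(470,260)]: print(uv,np.round(W[uv[1],uv[0]],3))
# blade by colour
hsv=cv2.cvtColor(im,cv2.COLOR_BGR2HSV); m=(hsv[...,1]<70)&(hsv[...,2]>130); m[:, :405]=0;m[:,445:]=0;m[:190]=0;m[275:]=0
B=W[m]; print('blade',len(B),cv2.minAreaRect((B[:,:2]*1000).astype(np.float32)),np.median(B[:,2]))
E
```

```text
lid 2666 rect [638.   4.] [186. 160.] 7.1 circ [646.   6.] 111 z [0.059 0.062 0.065]
bowl 1344 rect [506. -24.] [110. 108.] 5.6 circ [506. -24.] 55 z [0.045 0.061 0.067]
purple 1408 rect [ 397. -199.] [108. 109.] 31.0 circ [ 397. -199.] 55 z [0.047 0.062 0.067]
coaster 797 rect [446. 350.] [119. 132.] 9.9 circ [441. 350.] 78 z [0.006 0.01  0.013]
bowl2 719 rect [ 712. -312.] [128. 129.] 85.4 circ [ 712. -313.] 65 z [0.021 0.04  0.047]
jar 1934 rect [758. 397.] [254.  95.] 59.8 circ [773. 388.] 130 z [0.044 0.156 0.19 ]
small 253 rect [ 490. -521.] [ 62. 159.] 4.5 circ [ 490. -520.] 81 z [0.004 0.012 0.018]
handle 316 rect [ 410. -353.] [ 21. 109.] 69.7 circ [ 411. -350.] 55 z [0.017 0.023 0.026]
(424, 232) [ 0.45  -0.371  0.022]
(430, 205) [ 0.531 -0.391  0.007]
(436, 205) [ 0.533 -0.409  0.006]
(424, 202) [ 0.541 -0.376  0.   ]
(428, 225) [ 0.474 -0.387  0.006]
(413, 262) [ 0.367 -0.343  0.022]
(425, 235) [ 0.443 -0.374  0.021]
(350, 200) [ 0.531 -0.166  0.   ]
(477, 223) [ 0.487 -0.519  0.017]
(470, 260) [ 0.386 -0.504  0.001]
blade 547 ((500.8033752441406, -386.0431823730469), (46.32826232910156, 102.7495346069336), 68.70304870605469) nan
```

View pics/crop0.png

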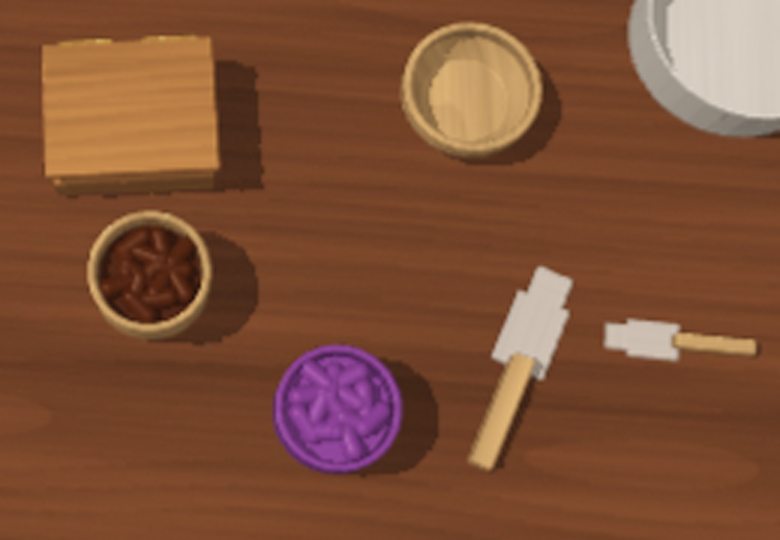

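The crop shows a single large wooden server with its blade up at crop (535,320) and handle end at (483,465). The brown date bowl is right in front of the box's lid front edge (crop y about 180). Next I'll fit the box yaw more precisely.

```bash
python3 - <<'E'
from h import *
d=np.load('/tmp/top.npy'); W=pts('top',d)
def hom(u,v,z):
    p=camera_params('top');K=np.array(p['mtx']);R=cv2.Rodrigues(np.array(p['rvec'],float))[0];t=np.array(p['tvec']).ravel()
    q=np.array([(u-K[0,2])/K[0,0],(v-K[1,2])/K[1,1]]);s=q.copy()
    for _ in range(20): s=q/(1+p['k1']*(s@s))
    r=R.T@np.array([*s,1]);c=-R.T@t; return c+r*(z-c[2])/r[2]
for n,c in dict(FL=(46,178),FR=(219,170),BL=(42,45),BR=(211,38)).items(): print(n,np.round(hom(250+(c[0]+.5)/3-.5,110+(c[1]+.5)/3-.5,.062)*1000))
for n,c,z in [('tipL',(538,266),.003),('tipR',(572,281),.003),('hE1',(468,461),.022),('hE2',(490,469),.022)]: print(n,np.round(hom(250+c[0]/3,110+c[1]/3,z)*1000))
m=(W[...,2]>.056)&(W[...,2]<.068);m[:115]=0;m[172:]=0;m[:,:255]=0;m[:,335:]=0
P=W[m]; print(cv2.minAreaRect((P[:,:2]*1000).astype(np.float32)))
h,x,y=np.histogram2d(P[:,0],P[:,1],bins=[np.arange(.54,.74,.01),[-.09,-.05,0,.05,.1]]);print(h.astype(int).tolist())
E
```

```text
FL [585.  76.  62.]
FR [605. -81.  62.]
BL [715.  93.  62.]
BR [734. -64.  62.]
tipL [ 551. -391.    3.]
tipR [ 539. -423.    3.]
hE1 [ 361. -324.   22.]
hE2 [ 355. -344.   22.]
((663.8560180664062, 7.256996154785156), (135.21279907226562, 159.85238647460938), 7.087555408477783)
[[0, 0, 0, 0], [0, 0, 0, 0], [0, 0, 0, 0], [0, 0, 0, 0], [0, 0, 0, 5], [0, 7, 50, 38], [23, 63, 63, 39], [41, 60, 59, 35], [33, 63, 63, 39], [33, 60, 63, 46], [30, 61, 59, 43], [30, 64, 60, 45], [29, 58, 61, 48], [28, 62, 62, 44], [23, 60, 58, 51], [24, 58, 60, 47], [18, 62, 58, 51], [22, 56, 60, 44], [19, 61, 33, 9]]
```

Emit:
apply_moves(
  motion=[
    {"jaw": 1,"xyz": [0,0,0],"twist": -0.18},
    {"jaw": 0.2,"xyz": [0,0,0],"twist": -0.36},
    {"jaw": 0.2,"xyz": [0,0,0],"twist": -0.54},
    {"jaw": 0.2,"xyz": [0,0,0],"twist": -0.72},
    {"jaw": 0.2,"xyz": [0,0,0],"twist": -0.9},
  ],
)

```text
time: 0.72
ee_pos: [0.1492, -0.5292, 0.2201]
tcp_rot: [-180.0, -0.0, 67.7]
wrist_force: [-0.8, -0.3, 0.4]
opening: 0.0513
grasp_force: 0.0
```

Emit:
apply_moves(
  motion=[
    {"jaw": 0.2,"xyz": [57,19.5,0],"twist": 0},
    {"jaw": 0.2,"xyz": [114,39,0],"twist": 0},
    {"jaw": 0.2,"xyz": [171,58,0],"twist": 0},
    {"jaw": 0.2,"xyz": [228,78,0],"twist": 0},
    {"jaw": 0.2,"xyz": [284,97,0],"twist": 0},
  ],
)

```text
time: 1.35
ee_pos: [0.3492, -0.3031, 0.2204]
tcp_rot: [-180.0, -0.0, 67.3]
wrist_force: [0.9, -1.8, -0.7]
opening: 0.051
grasp_force: 0.0
```

Emit:
apply_moves(
  motion=[
    {"jaw": 0.2,"xyz": [49,17,0],"twist": -0.13},
    {"jaw": 0.2,"xyz": [98,34,0],"twist": -0.26},
    {"jaw": 0.2,"xyz": [147,50,0],"twist": -0.39},
    {"jaw": 0.2,"xyz": [196,67,0],"twist": -0.517},
    {"jaw": 0.2,"xyz": [245,84,0],"twist": -0.517},
  ],
)

```text
time: 1.98
ee_pos: [0.5211, -0.1096, 0.2203]
tcp_rot: [-180.0, -0.0, 97.0]
wrist_force: [1.1, -0.7, -0.1]
opening: 0.0511
grasp_force: 0.0
```

Emit:
apply_moves(
  motion=[
    {"jaw": 0.2,"xyz": [-2,-3,60],"twist": 0},
    {"jaw": 0.2,"xyz": [-2,-3,120],"twist": 0},
    {"jaw": 0.2,"xyz": [-2,-3,165],"twist": 0},
    {"jaw": 0.2,"xyz": [-2,-3,190],"twist": 0},
    {"jaw": 0.2,"xyz": [-2,-3,190],"twist": 0},
  ],
)

```text
time: 2.6
ee_pos: [0.516, -0.1131, 0.0285]
tcp_rot: [-179.8, -0.1, 96.9]
wrist_force: [-0.7, 1.0, 0.7]
opening: 0.0513
grasp_force: 0.0
```

Emit:
apply_moves(
  motion=[
    {"jaw": 0.2,"xyz": [8,0,0],"twist": 0},
    {"jaw": 0.2,"xyz": [16,0,0],"twist": 0},
    {"jaw": 0.2,"xyz": [24,0,0],"twist": 0},
    {"jaw": 0.2,"xyz": [32,0,0],"twist": 0},
    {"jaw": 0.2,"xyz": [40,0,0],"twist": 0},
  ],
)

```text
time: 3.22
ee_pos: [0.513, -0.0736, 0.0311]
tcp_rot: [179.9, 0.1, 96.9]
wrist_force: [1.3, -4.4, 2.3]
opening: 0.0511
grasp_force: 2.0
```

```bash
python3 - <<'E'
from h import *
im,d=snap('top');W=pts('top',d)
cv2.imwrite('pics/p1.png',cv2.resize(im[100:290,210:470,::-1],None,fx=2.5,fy=2.5))
print(sensors.get_obs()['ee_pos'],sensors.get_obs()['wrist_force'])
E
```

```text
[ 0.51284362 -0.07271712  0.03099897] [ 1.0552788  -0.38220351  1.03122709]
```

View pics/p1.png

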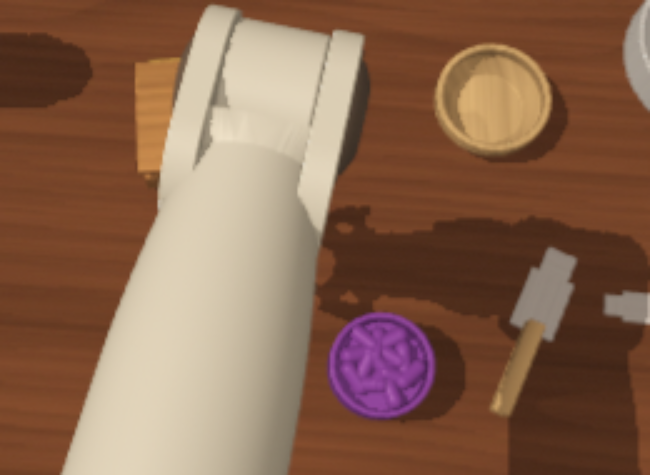

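The arm hides the bowl, but the 4 N force shows contact. The purple bowl (crop 382,365) is clear, so I keep pushing.

Emit:
apply_moves(
  motion=[
    {"jaw": 0.2,"xyz": [10,0,0],"twist": 0},
    {"jaw": 0.2,"xyz": [20,0,0],"twist": 0},
    {"jaw": 0.2,"xyz": [30,0,0],"twist": 0},
    {"jaw": 0.2,"xyz": [40,0,0],"twist": 0},
    {"jaw": 0.2,"xyz": [50,0,0],"twist": 0},
  ],
)

```text
time: 3.9
ee_pos: [0.5066, -0.0235, 0.0306]
tcp_rot: [180.0, 0.0, 96.9]
wrist_force: [0.1, -4.9, 3.9]
opening: 0.0516
grasp_force: 2.4
```

Emit:
apply_moves(
  motion=[
    {"jaw": 0.2,"xyz": [10,0,0],"twist": 0},
    {"jaw": 0.2,"xyz": [20,0,0],"twist": 0},
    {"jaw": 0.2,"xyz": [30,0,0],"twist": 0},
    {"jaw": 0.2,"xyz": [40,0,0],"twist": 0},
    {"jaw": 0.2,"xyz": [50,0,0],"twist": 0},
  ],
)

```text
time: 4.53
ee_pos: [0.5005, 0.0261, 0.0306]
tcp_rot: [-180.0, 0.0, 96.9]
wrist_force: [0.9, -4.5, 2.4]
opening: 0.051
grasp_force: 2.4
```

Emit:
apply_moves(
  motion=[
    {"jaw": 0.2,"xyz": [10,0,0],"twist": 0},
    {"jaw": 0.2,"xyz": [20,0,0],"twist": 0},
    {"jaw": 0.2,"xyz": [30,0,0],"twist": 0},
    {"jaw": 0.2,"xyz": [40,0,0],"twist": 0},
    {"jaw": 0.2,"xyz": [55,0,0],"twist": 0},
  ],
)

```text
time: 5.15
ee_pos: [0.4939, 0.0807, 0.0306]
tcp_rot: [-180.0, 0.0, 96.9]
wrist_force: [-0.1, -3.4, 3.9]
opening: 0.0512
grasp_force: 2.3
```

```bash
python3 - <<'E'
from h import *
im,d=snap('side');W=pts('side',d)
cv2.imwrite('pics/p2.png',im[:,:,::-1])
E
```

```text
(no output)
```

View pics/p2.png

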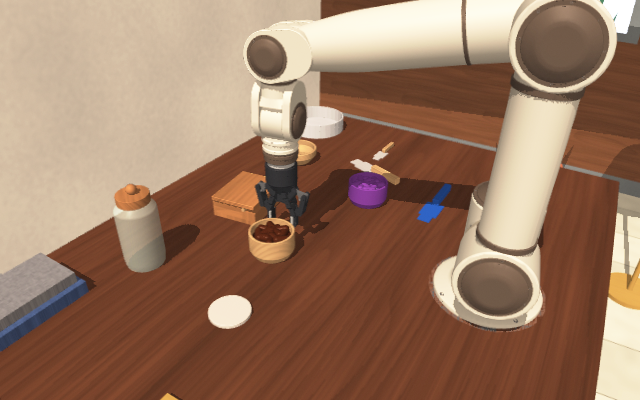

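The side view shows the bowl upright at (272,238), pushed clear of the box, with the coaster and jar untouched. I back off and go to the server.

Emit:
apply_moves(
  motion=[
    {"jaw": 0.2,"xyz": [-40,0,0],"twist": 0},
    {"jaw": 0.2,"xyz": [-60,0,-40],"twist": 0},
    {"jaw": 0.2,"xyz": [-90,0,-90],"twist": 0.1},
    {"jaw": 0.4,"xyz": [-120,0,-130],"twist": 0.28},
    {"jaw": 0.4,"xyz": [-175,0,-150],"twist": 0.46},
  ],
)

```text
time: 5.82
ee_pos: [0.5159, -0.0931, 0.1828]
tcp_rot: [179.9, -0.1, 70.4]
wrist_force: [1.3, 0.0, -0.1]
opening: 0.0599
grasp_force: 0.0
```

Emit:
apply_moves(
  motion=[
    {"jaw": 0.4,"xyz": [-56,1,0],"twist": 0.18},
    {"jaw": 0.4,"xyz": [-112,2,0],"twist": 0.36},
    {"jaw": 0.4,"xyz": [-168,3,0],"twist": 0.54},
    {"jaw": 0.4,"xyz": [-224,4,0],"twist": 0.72},
    {"jaw": 0.4,"xyz": [-282,4,0],"twist": 0.9},
  ],
)

```text
time: 6.45
ee_pos: [0.4247, -0.3617, 0.1801]
tcp_rot: [-179.9, -0.0, 18.7]
wrist_force: [0.4, -0.7, -0.6]
opening: 0.0596
grasp_force: 0.0
```

Emit:
apply_moves(
  motion=[
    {"jaw": 0.4,"xyz": [0,0,20],"twist": 0.18},
    {"jaw": 0.4,"xyz": [0,0,40],"twist": 0.36},
    {"jaw": 0.4,"xyz": [0,0,60],"twist": 0.54},
    {"jaw": 0.4,"xyz": [0,0,80],"twist": 0.7},
    {"jaw": 0.4,"xyz": [0,0,80],"twist": 0.7},
  ],
)

```text
time: 7.08
ee_pos: [0.4246, -0.3596, 0.0986]
tcp_rot: [-179.9, 0.2, -21.0]
wrist_force: [0.5, 0.9, 0.9]
opening: 0.0598
grasp_force: 0.0
```

```bash
python3 - <<'E'
from h import *
im,d=snap('top');W=pts('top',d)
hsv=cv2.cvtColor(im,cv2.COLOR_RGB2HSV)
m=(W[...,2]>.03)&(W[...,2]<.09);m[190:270,190:300]&=True
k=np.zeros_like(m);k[185:265,200:300]=1
P=W[m&k]; print('bowl',len(P),cv2.minEnclosingCircle((P[:,:2]*1000).astype(np.float32)) if len(P)>5 else 0)
o=sensors.get_obs();print(o['ee_pos'],o['tcp_rot'],o['wrist_force'],o['q'])
E
```

```text
bowl 1371 ((484.06512451171875, 142.56515502929688), 55.09967041015625)
[ 0.42504792 -0.36006769  0.09997885] [-1.79923498e+02  8.68791518e-02 -2.08687344e+01] [-0.58658192  0.18709071  0.20750609] [-4.02916505e+01  5.35960099e+00 -2.84265163e+00  8.19051221e+01
  4.32578545e-02  1.60577101e+02]
```

The bowl is 158 mm left in the box frame. I descend on the handle.

Emit:
apply_moves(
  motion=[
    {"jaw": 0.4,"xyz": [0,0,40],"twist": 0},
    {"jaw": 0.1,"xyz": [0,0,70],"twist": 0},
    {"jaw": -0.1,"xyz": [0,0,81],"twist": 0},
    {"jaw": -0.3,"xyz": [0,0,81],"twist": 0},
    {"jaw": -0.3,"xyz": [0,0,81],"twist": 0},
  ],
)

```text
time: 7.75
ee_pos: [0.4259, -0.3615, 0.0213]
tcp_rot: [180.0, -0.1, -21.0]
wrist_force: [0.7, -0.2, 0.7]
opening: 0.0301
grasp_force: 0.0
```

Emit:
apply_moves(
  grip_force=120,
  motion=[
    {"jaw": -0.6,"xyz": [0,0,0],"twist": 0},
    {"jaw": -0.8,"xyz": [0,0,0],"twist": 0},
    {"jaw": -1,"xyz": [0,0,0],"twist": 0},
    {"jaw": -1,"xyz": [0,0,0],"twist": 0},
    {"jaw": -1,"xyz": [0,0,0],"twist": 0},
  ],
)

```text
time: 8.38
ee_pos: [0.4251, -0.3609, 0.0195]
tcp_rot: [-180.0, 0.0, -21.1]
wrist_force: [-0.2, 0.6, 0.9]
opening: -0.0004
grasp_force: 0.0
```

```bash
python3 - <<'E'
from h import *
im,d=snap('top'); im2,d2=snap('side')
a=cv2.resize(im[180:290,370:520],(600,440)); b=cv2.resize(im2[120:230,330:450],(480,440))
cv2.imwrite('pics/p3.png',cv2.resize(np.hstack([a,b]),(800,326))[:,:,::-1])
E
```

```text
(no output)
```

View pics/p3.png

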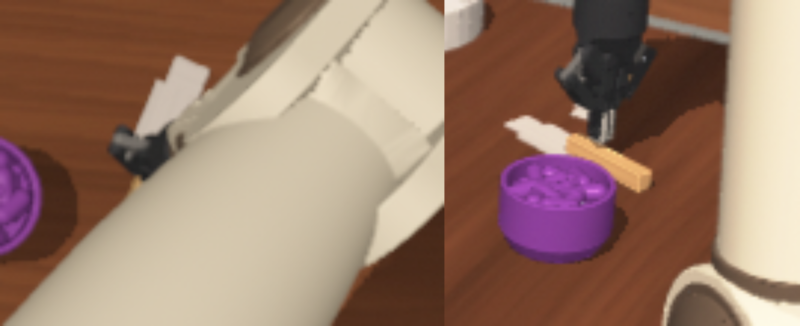

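```bash
python3 - <<'E'
from h import *
d=np.load('/tmp/side.npy');W=pts('side',d);im=cv2.imread('/tmp/side.png')
h=cv2.cvtColor(im,cv2.COLOR_BGR2HSV)
k=np.zeros(d.shape,bool);k[150:190,355:410]=1
m=k&(h[...,0]>8)&(h[...,0]<25)&(h[...,1]>80)&(h[...,2]>120)
P=W[m];P=P[np.isfinite(P).all(1)];P=P[P[:,2]>.012];print('handle',len(P),cv2.minAreaRect((P[:,:2]*1000).astype(np.float32)),P.min(0),P.max(0),np.median(P[:,2]))
k=np.zeros(d.shape,bool);k[140:172,360:382]=1
m=k&(im.max(2)<70);P=W[m];P=P[np.isfinite(P).all(1)];
for z in (.015,.02,.03,.04,.06): 
    Q=P[abs(P[:,2]-z)<.006]; print(z,len(Q),Q.mean(0) if len(Q) else '')
print(sensors.get_obs()['ee_pos'])
d=np.load('/tmp/top.npy');W=pts('top',d);im=cv2.imread('/tmp/top.png');h=cv2.cvtColor(im,cv2.COLOR_BGR2HSV)
m=(h[...,1]<70)&(h[...,2]>130); m[:, :395]=0;m[:,412:]=0;m[:195]=0;m[225:]=0
B=W[m];B=B[np.isfinite(B).all(1)];B=B[B[:,2]<.012];print('blade',len(B),cv2.minAreaRect((B[:,:2]*1000).astype(np.float32)),B.min(0),B.max(0))
E
```

```text
handle 177 ((410.64447021484375, -351.2244873046875), (24.675928115844727, 110.5304946899414), 68.81383514404297) [ 0.35777504 -0.37803318  0.0120766 ] [ 0.46391492 -0.32350729  0.0271858 ] 0.020430535079934895
0.015 0 
0.02 0 
0.03 0 
0.04 9 [ 0.42872906 -0.34979337  0.04206605]
0.06 10 [ 0.42858112 -0.34989666  0.05878877]
[ 0.42510535 -0.3608839   0.01954599]Traceback (most recent call last):
  File "<stdin>", line 14, in <module>
    return umr_minimum(a, axis, None, out, keepdims, initial, where)
ValueError: zero-size array to reduction operation minimum which has no identity
```

```bash
python3 - <<'E'
from h import *
d=np.load('/tmp/side.npy');W=pts('side',d);im=cv2.imread('/tmp/side.png')
for v in range(154,174):
    print(v,' '.join('%s:%s'%(int(im[v,u].max()),','.join('%d'%t for t in W[v,u]*1000) if d[v,u] else '-') for u in (378,380,382,384,386,388)))
o=sensors.get_obs();print(o['opening'],o['grasp_force'],o['wrist_force'])
E
```

```text
154 44:426,-326,88 45:423,-335,85 46:421,-345,82 44:415,-348,82 39:416,-364,75 48:409,-365,76
155 45:425,-325,85 44:422,-333,83 45:422,-349,76 51:417,-353,76 46:411,-353,77 44:409,-365,73
156 49:426,-328,80 44:423,-336,78 47:422,-349,73 50:414,-345,76 57:415,-363,69 49:461,-496,2
157 151:435,-349,66 37:423,-335,75 37:423,-353,67 59:418,-356,68 180:413,-360,67 64:460,-494,0
158 130:436,-352,61 35:429,-352,63 39:423,-352,64 129:417,-355,65 163:412,-359,64 66:456,-486,0
159 126:434,-347,60 37:- 37:423,-352,61 165:416,-353,63 160:411,-357,62 66:453,-480,0
160 99:- 37:429,-353,56 43:421,-350,59 170:415,-349,61 159:412,-359,58 63:450,-471,0
161 72:434,-349,53 37:427,-349,54 44:421,-350,55 169:416,-354,55 160:412,-361,53 64:445,-459,3
162 59:433,-348,49 36:426,-347,52 44:421,-351,51 169:417,-356,50 132:413,-364,48 65:442,-452,3
163 64:434,-350,45 49:425,-345,49 80:420,-350,49 170:414,-351,50 129:413,-363,45 66:443,-456,-2
164 64:435,-354,40 46:424,-343,47 65:419,-346,47 144:417,-359,42 130:413,-364,41 65:437,-442,1
165 83:435,-355,36 42:425,-347,42 76:420,-351,41 142:415,-355,41 111:411,-36
[... 163 characters left out ...]
,35 97:416,-358,33 71:435,-422,0 63:428,-421,2
168 236:438,-363,21 173:430,-361,24 165:419,-349,33 72:440,-417,-3 64:430,-410,2 63:427,-420,0
169 236:436,-360,19 235:428,-357,23 155:424,-362,22 124:417,-362,24 64:429,-408,0 62:423,-411,0
170 230:433,-352,20 236:427,-355,20 236:421,-356,22 241:418,-365,18 161:410,-363,21 60:419,-402,1
171 221:432,-352,17 234:425,-350,20 236:419,-351,21 239:412,-352,23 241:406,-352,24 154:403,-361,21
172 227:433,-354,12 221:423,-347,18 236:418,-349,19 235:410,-347,22 239:404,-349,23 240:398,-350,24
173 224:432,-352,10 227:421,-342,18 221:414,-341,20 237:410,-347,18 235:402,-345,21 240:396,-346,23
-0.0003600556484310836 0.0 [ 0.24587477 -0.19934331 -0.27469914]
```

The depth image shows the fingertips really at z≈0.03, above the handle (top 0.022), though the pose implies 2.5 mm. The tips stand about 27 mm higher than reported, so I reopen and go lower, watching the force.

Emit:
apply_moves(
  motion=[
    {"jaw": -0.5,"xyz": [0,-4,-5],"twist": 0},
    {"jaw": 0.1,"xyz": [0,-4,-5],"twist": 0},
    {"jaw": 0.1,"xyz": [0,-4,-5],"twist": 0},
    {"jaw": 0.1,"xyz": [0,-4,7],"twist": 0},
    {"jaw": 0.1,"xyz": [0,-4,14],"twist": 0},
  ],
)

```text
time: 9.1
ee_pos: [0.4261, -0.3568, 0.0042]
tcp_rot: [-180.0, 0.1, -21.1]
wrist_force: [-0.5, -0.9, 0.1]
opening: 0.047
grasp_force: 0.0
```

Emit:
apply_moves(
  motion=[
    {"jaw": 0.1,"xyz": [0,0,3],"twist": 0},
    {"jaw": 0.1,"xyz": [0,0,6],"twist": 0},
    {"jaw": 0.1,"xyz": [0,0,9],"twist": 0},
    {"jaw": 0.1,"xyz": [0,0,10],"twist": 0},
    {"jaw": 0.1,"xyz": [0,0,10],"twist": 0},
  ],
)

```text
time: 9.72
ee_pos: [0.4266, -0.3572, -0.0044]
tcp_rot: [180.0, -0.0, -21.1]
wrist_force: [0.7, -0.1, -0.4]
opening: 0.047
grasp_force: 0.0
```

Emit:
apply_moves(
  grip_force=60,
  motion=[
    {"jaw": -0.2,"xyz": [0,0,0],"twist": 0},
    {"jaw": -0.5,"xyz": [0,0,0],"twist": 0},
    {"jaw": -1,"xyz": [0,0,0],"twist": 0},
    {"jaw": -1,"xyz": [0,0,0],"twist": 0},
    {"jaw": -1,"xyz": [0,0,0],"twist": 0},
  ],
)

```text
time: 10.35
ee_pos: [0.4268, -0.3573, -0.004]
tcp_rot: [180.0, -0.0, -21.1]
wrist_force: [-0.3, 0.4, 4.7]
opening: 0.0186
grasp_force: 60.4
```

Emit:
apply_moves(
  grip_force=120,
  motion=[
    {"jaw": -1,"xyz": [0,0,0],"twist": 0},
    {"jaw": -1,"xyz": [0,0,-10],"twist": 0},
    {"jaw": -1,"xyz": [0,0,-40],"twist": 0},
    {"jaw": -1,"xyz": [0,0,-80],"twist": 0},
    {"jaw": -1,"xyz": [0,0,-120],"twist": 0},
  ],
)

```text
time: 10.98
ee_pos: [0.4263, -0.3568, 0.1167]
tcp_rot: [-180.0, 0.0, -21.1]
wrist_force: [0.1, -0.7, -1.9]
opening: 0.017
grasp_force: 117.6
```

Emit:
apply_moves(
  motion=[
    {"jaw": -1,"xyz": [-17,-47,-20],"twist": -0.05},
    {"jaw": -1,"xyz": [-36,-100,-20],"twist": -0.15},
    {"jaw": -1,"xyz": [-55,-153,-20],"twist": -0.25},
    {"jaw": -1,"xyz": [-74,-206,-20],"twist": -0.35},
    {"jaw": -1,"xyz": [-93,-259,-20],"twist": -0.45},
  ],
)

```text
time: 11.6
ee_pos: [0.4326, -0.0803, 0.1358]
tcp_rot: [-180.0, -0.0, 4.9]
wrist_force: [0.9, 0.3, -1.0]
opening: 0.0167
grasp_force: 117.8
```

Emit:
apply_moves(
  motion=[
    {"jaw": -1,"xyz": [3,-30,0],"twist": -0.02},
    {"jaw": -1,"xyz": [6,-57,0],"twist": -0.045},
    {"jaw": -1,"xyz": [6,-57,50],"twist": -0.045},
    {"jaw": -1,"xyz": [6,-57,97],"twist": -0.045},
    {"jaw": -1,"xyz": [6,-57,97],"twist": -0.045},
  ],
)

```text
time: 12.22
ee_pos: [0.4317, -0.0245, 0.0359]
tcp_rot: [-179.9, 0.4, 7.3]
wrist_force: [-0.6, -0.0, -0.1]
opening: 0.0166
grasp_force: 117.8
```

```bash
python3 - <<'E'
from h import *
o=sensors.get_obs();print(o['ee_pos'],o['tcp_rot'],o['wrist_force'])
im,d=snap('side');W=pts('side',d)
cv2.imwrite('pics/p4.png',cv2.resize(im[150:260,190:350,::-1],None,fx=5,fy=5,interpolation=cv2.INTER_CUBIC)[:, :800])
im,d=snap('top')
cv2.imwrite('pics/p5.png',cv2.resize(im[110:230,230:370,::-1],None,fx=5,fy=5,interpolation=cv2.INTER_CUBIC))
E
```

```text
[ 0.43169825 -0.02448448  0.03589649] [-179.93193788    0.35969575    7.27958625] [-0.6385124  -0.00886968 -0.14856054]
```

View pics/p4.png

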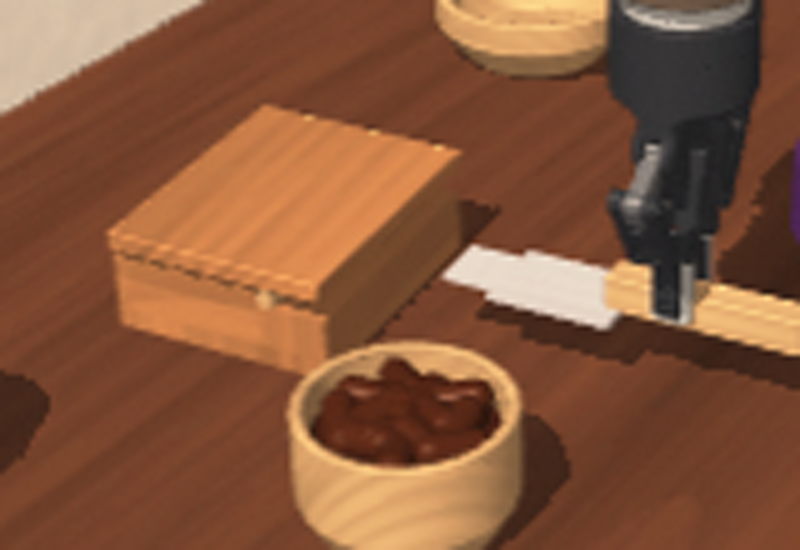

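The server is held level: tip at about crop (460,265), blade base (610,300), with the lid shut behind it. Next I measure the blade's height and tilt and the slot.

```bash
python3 - <<'E'
from h import *
c=np.array([.660,.006]);a=np.radians(7.3);X=np.array([np.cos(a),np.sin(a)]);Y=np.array([-X[1],X[0]])
for n,r in (('side',(276,316,196,218)),('top',(270,330,168,230))):
    d=np.load(f'/tmp/{n}.npy');W=pts(n,d);im=cv2.imread(f'/tmp/{n}.png');h=cv2.cvtColor(im,cv2.COLOR_BGR2HSV)
    k=np.zeros(d.shape,bool);k[r[2]:r[3],r[0]:r[1]]=1
    m=k&(h[...,1]<60)&(h[...,2]>130)&(d>0)
    if n=='side': m=cv2.erode(m.astype(np.uint8),np.ones((3,3)))>0
    P=W[m]; 
    if len(P)<10: print(n,len(P));continue
    B=np.c_[(P[:,:2]-c)@X,(P[:,:2]-c)@Y,P[:,2]]*1000
    B=B[(B[:,2]>15)&(B[:,2]<80)]
    co,*_=np.linalg.lstsq(np.c_[B[:,:2],np.ones(len(B))],B[:,2],rcond=None)
    print(n,len(B),B.min(0),B.max(0),'slope',co,'z at tip',co@[B[:,0].max(),B[:,1].mean(),1],np.std(B[:,2]-np.c_[B[:,:2],np.ones(len(B))]@co))
    # lid front face/slot
d=np.load('/tmp/side.npy');W=pts('side',d);im=cv2.imread('/tmp/side.png')
for u in (220,235,250,262): 
  print(u,[(v,int(im[v,u].mean()),*( int(t) for t in (np.array([(W[v,u,:2]-c)@X,(W[v,u,:2]-c)@Y,W[v,u,2]])*1000))) for v in range(194,224,2) if d[v,u]>0][:14])
E
```

```text
side 217 [-197.73848568  -22.75687939   38.2117595 ] [-104.70000155   23.10404146   45.57762503] slope [-7.99118191e-04  4.23620831e-02  4.22661506e+01] z at tip 42.424254229960354 1.2085686626447896Traceback (most recent call last):
  File "<stdin>", line 13, in <module>
    return umr_minimum(a, axis, None, out, keepdims, initial, where)
ValueError: zero-size array to reduction operation minimum which has no identity
```

View pics/p5.png

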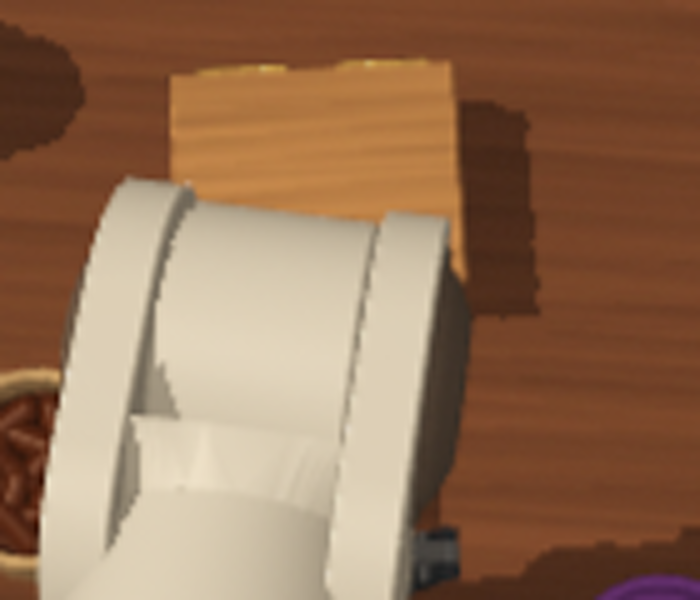

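The top view shows the wrist over the front part of the box, well above it, with the lid shut. Blade top is at 42.4 mm, level, tip at box x≈-102. I raise 2 mm and insert 60 mm.

Emit:
apply_moves(
  motion=[
    {"jaw": -1,"xyz": [0,0,-2],"twist": 0},
    {"jaw": -1,"xyz": [15,0,-2],"twist": 0},
    {"jaw": -1,"xyz": [25,0,-2],"twist": 0},
    {"jaw": -1,"xyz": [35,0,-2],"twist": 0},
    {"jaw": -1,"xyz": [42,0,-2],"twist": 0},
  ],
)

```text
time: 12.95
ee_pos: [0.4767, -0.0193, 0.0404]
tcp_rot: [-180.0, 0.0, 7.3]
wrist_force: [-0.4, -0.7, -2.4]
opening: 0.0167
grasp_force: 117.8
```

Emit:
apply_moves(
  motion=[
    {"jaw": -1,"xyz": [6,0,0],"twist": 0},
    {"jaw": -1,"xyz": [12,0,0],"twist": 0},
    {"jaw": -1,"xyz": [18,0,0],"twist": 0},
    {"jaw": -1,"xyz": [18,0,0],"twist": 0},
  ],
)

```text
time: 13.45
ee_pos: [0.4941, -0.0171, 0.0405]
tcp_rot: [-180.0, 0.0, 7.3]
wrist_force: [-0.6, 0.4, -1.9]
opening: 0.0167
grasp_force: 117.8
```

Emit:
apply_moves(
  motion=[
    {"jaw": -1,"xyz": [0,0,-6],"twist": 0},
    {"jaw": -1,"xyz": [0,0,-12],"twist": 0},
    {"jaw": -1,"xyz": [0,0,-18],"twist": 0},
    {"jaw": -1,"xyz": [0,0,-24],"twist": 0},
    {"jaw": -1,"xyz": [0,0,-30],"twist": 0},
  ],
)

```text
time: 14.08
ee_pos: [0.4938, -0.0172, 0.071]
tcp_rot: [180.0, 0.0, 7.3]
wrist_force: [0.1, 0.4, -5.0]
opening: 0.0168
grasp_force: 117.6
```

```bash
cat > lid.py <<'E'
from h import *
im,d=snap('side');W=pts('side',d)
h=cv2.cvtColor(im,cv2.COLOR_RGB2HSV)
c=np.array([.660,.006]);a=np.radians(7.3);X=np.array([np.cos(a),np.sin(a)]);Y=np.array([-X[1],X[0]])
B=np.stack([(W[...,:2]-c)@X,(W[...,:2]-c)@Y,W[...,2]],-1)*1000
k=(d>0)&(abs(B[...,1])<85)&(B[...,0]>-100)&(B[...,0]<50)&(B[...,2]>55)&(h[...,1]>90)&(h[...,0]<25)&(h[...,2]>90)
k=cv2.erode(k.astype(np.uint8),np.ones((3,3)))>0
Q=B[k];co=np.linalg.lstsq(np.c_[Q[:,:2],np.ones(len(Q))],Q[:,2],rcond=None)[0]
for _ in range(5):
    r=Q[:,2]-np.c_[Q[:,:2],np.ones(len(Q))]@co;g=abs(r)<5
    co=np.linalg.lstsq(np.c_[Q[g][:,:2],np.ones(g.sum())],Q[g][:,2],rcond=None)[0]
print('lid deg',np.degrees(np.arctan(-co[0])),g.sum(),len(Q),'zmax',Q[:,2].max())
m=(h[...,1]<60)&(h[...,2]>130)&(d>0)&(abs(B[...,1])<30)&(B[...,0]>-230)&(B[...,0]<-70)&(B[...,2]>15)
m=cv2.erode(m.astype(np.uint8),np.ones((3,3)))>0
P=B[m]
if len(P)>20:
    cb=np.polyfit(P[:,0],P[:,2],1);print('blade slope deg',np.degrees(np.arctan(cb[0])),len(P),'z@-130',np.polyval(cb,-130))
o=sensors.get_obs();print(o['ee_pos'],o['wrist_force'])
E
python3 lid.py
```

```text
lid deg 13.120435154963417 827 866 zmax 95.63587307926093
blade slope deg -71.1347331795149 251 z@-130 199.08349404676838
[ 0.49404612 -0.01719196  0.07176582] [-2.637458    0.47726985 -2.8537712 ]
```

The lid is at 13° as expected, with no slip. I continue the lift with a forward component.

Emit:
apply_moves(
  motion=[
    {"jaw": -1,"xyz": [1,0,-8],"twist": 0},
    {"jaw": -1,"xyz": [2,0,-16],"twist": 0},
    {"jaw": -1,"xyz": [5,0,-24],"twist": 0},
    {"jaw": -1,"xyz": [8,0,-32],"twist": 0},
    {"jaw": -1,"xyz": [11,0,-40],"twist": 0},
  ],
)

```text
time: 14.75
ee_pos: [0.505, -0.0158, 0.1111]
tcp_rot: [180.0, 0.0, 7.3]
wrist_force: [-0.1, 0.2, -4.6]
opening: 0.0172
grasp_force: 117.6
```

Emit:
apply_moves(
  motion=[
    {"jaw": -1,"xyz": [3,0,-8],"twist": 0},
    {"jaw": -1,"xyz": [6,0,-16],"twist": 0},
    {"jaw": -1,"xyz": [9,0,-24],"twist": 0},
    {"jaw": -1,"xyz": [12,0,-32],"twist": 0},
    {"jaw": -1,"xyz": [15,0,-40],"twist": 0},
  ],
)

```text
time: 15.38
ee_pos: [0.52, -0.0138, 0.1513]
tcp_rot: [180.0, -0.0, 7.3]
wrist_force: [0.2, 0.6, -1.2]
opening: 0.017
grasp_force: 117.8
```

```bash
python3 lid.py
```

```text
lid deg 53.18228715590554 193 260 zmax 157.95050652435427
blade slope deg -66.52605770276308 184 z@-130 338.58317450442377
[ 0.520835   -0.01380694  0.15250135] [-1.059532    0.43029078 -0.20765363]
```

The lid stands at about 53° and carries no load on the server. I withdraw and lay the server down.

Emit:
apply_moves(
  motion=[
    {"jaw": -1,"xyz": [-3,0,6],"twist": 0},
    {"jaw": -1,"xyz": [-20,0,12],"twist": 0},
    {"jaw": -1,"xyz": [-45,0,20],"twist": 0},
    {"jaw": -1,"xyz": [-75,0,30],"twist": 0},
    {"jaw": -1,"xyz": [-100,0,50],"twist": 0},
  ],
)

```text
time: 16.05
ee_pos: [0.4196, -0.0266, 0.1002]
tcp_rot: [180.0, -0.1, 7.3]
wrist_force: [-0.4, -0.4, -1.0]
opening: 0.0173
grasp_force: 117.9
```

Emit:
apply_moves(
  motion=[
    {"jaw": -1,"xyz": [0,0,25],"twist": 0},
    {"jaw": -1,"xyz": [0,0,50],"twist": 0},
    {"jaw": -1,"xyz": [0,0,75],"twist": 0},
    {"jaw": -1,"xyz": [0,0,90],"twist": 0},
    {"jaw": -1,"xyz": [0,0,95],"twist": 0},
  ],
)

```text
time: 16.68
ee_pos: [0.4199, -0.0265, 0.0048]
tcp_rot: [-180.0, 0.1, 7.3]
wrist_force: [-0.1, -0.1, 0.2]
opening: 0.0169
grasp_force: 117.9
```

```bash
python3 lid.py
```

```text
lid deg 53.18072114536067 234 315 zmax 159.5617496713613
blade slope deg 78.70569293153343 38 z@-130 708.3996179891665
[ 0.42008714 -0.02649002  0.00481887] [-0.70995074  0.14482956 -2.15989258]
```

Emit:
apply_moves(
  motion=[
    {"jaw": -1,"xyz": [0,0,2],"twist": 0},
    {"jaw": -1,"xyz": [0,0,4],"twist": 0},
    {"jaw": -1,"xyz": [0,0,6],"twist": 0},
    {"jaw": -1,"xyz": [0,0,8],"twist": 0},
    {"jaw": -1,"xyz": [0,0,8],"twist": 0},
  ],
)

```text
time: 17.35
ee_pos: [0.4204, -0.0265, -0.0025]
tcp_rot: [-180.0, 0.0, 7.3]
wrist_force: [0.9, 0.1, -1.6]
opening: 0.0171
grasp_force: 117.9
```

Emit:
apply_moves(
  grip_force=20,
  motion=[
    {"jaw": -0.5,"xyz": [0,0,0],"twist": 0},
    {"jaw": -0.4,"xyz": [0,0,0],"twist": 0},
    {"jaw": -0.2,"xyz": [0,0,0],"twist": 0},
    {"jaw": 0.1,"xyz": [0,0,0],"twist": 0},
    {"jaw": 0.1,"xyz": [0,0,0],"twist": 0},
  ],
)

```text
time: 17.98
ee_pos: [0.4205, -0.0265, -0.0024]
tcp_rot: [180.0, -0.0, 7.3]
wrist_force: [1.2, 0.7, -0.3]
opening: 0.0468
grasp_force: 0.0
```

Emit:
apply_moves(
  motion=[
    {"jaw": 0.1,"xyz": [0,0,-10],"twist": 0},
    {"jaw": 0.1,"xyz": [0,0,-35],"twist": 0},
    {"jaw": 0.1,"xyz": [-20,40,-80],"twist": 0},
    {"jaw": 0.1,"xyz": [-30,90,-120],"twist": 0},
    {"jaw": 0.1,"xyz": [-30,150,-160],"twist": 0},
  ],
)

```text
time: 18.6
ee_pos: [0.4082, -0.1699, 0.1531]
tcp_rot: [179.9, -0.1, 7.3]
wrist_force: [1.0, -0.0, 1.3]
opening: 0.0467
grasp_force: 0.0
```

Emit:
apply_moves(
  motion=[
    {"jaw": 0.1,"xyz": [0,50,0],"twist": 0},
    {"jaw": 0.1,"xyz": [0,100,0],"twist": 0},
    {"jaw": 0.1,"xyz": [0,140,0],"twist": 0},
    {"jaw": 0.1,"xyz": [0,140,0],"twist": 0},
  ],
)

```text
time: 19.1
ee_pos: [0.426, -0.3096, 0.1505]
tcp_rot: [-180.0, 0.0, 7.1]
wrist_force: [0.1, 0.7, -0.0]
opening: 0.0468
grasp_force: 0.0
```

```bash
python3 lid.py; python3 - <<'E'
from h import *
im,d=snap('top');W=pts('top',d)
k=np.zeros(d.shape,bool);k[185:265,200:290]=1
P=W[k&(W[...,2]>.03)&(W[...,2]<.09)];print('bowl',cv2.minEnclosingCircle((P[:,:2]*1000).astype(np.float32)),np.percentile(P[:,2],95))
a=cv2.resize(im[100:280,150:450],(800,480));cv2.imwrite('pics/p6.png',a[:,:,::-1])
h=cv2.cvtColor(im,cv2.COLOR_RGB2HSV);m=(d>0)&(abs(W[...,0]-.43)<.15)&(abs(W[...,1]+.03)<.06)
b=m&(h[...,1]<70)&(h[...,2]>130);print('blade z',b.sum(),np.percentile(W[b][:,2],[5,50,95]))
b=m&(W[...,2]>.012);print('handle z',b.sum(),np.percentile(W[b][:,2],[5,50,95]))
E
```

```text
lid deg 52.768250106090946 219 296 zmax 158.55858279458036
[ 0.42584668 -0.30826162  0.15054602] [-0.4522097  -1.06898598 -0.62722425]
bowl ((484.36029052734375, 143.21084594726562), 55.45771408081055) 0.06677833393819328
blade z 529 [0.00027697 0.00365622 0.00673638]
handle z 297 [0.01884735 0.0224402  0.0257813 ]
```

View pics/p6.png

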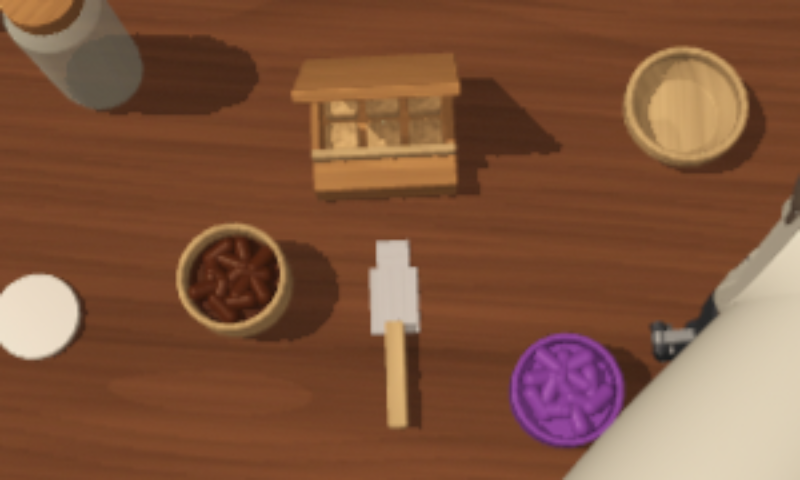

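The picture shows the lid open (375,75), the bowl upright to the left (235,278) and the server flat (395,330). The coaster, jar and empty bowl look unmoved, and the arm is clear.

```bash
python3 -c "
from workcell import bot
print(bot.job_done())"
```

```text
the job is handed in; nothing more can be done
None
```

The job is handed in: the date bowl stands upright about 158 mm left of the box's centre line, the lid holds open at about 53°, and the server lies flat on the sideboard with the arm clear; I don't have the judging result.

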